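Let off the bench winch

ROBOT

A 6-joint arm with a two-finger parallel gripper is mounted at the origin on the work surface. World frame = base frame: x ahead of the robot, y to its left, z up, the work surface at z = 0. Lengths are in m, angles in degrees, forces in N, time in s.
With the tool pointing down it reaches from about 0.325 to 0.9 m from the base axis. Payload 6.1 kg.
Tool frame: the origin (TCP) lies at the centre of the arm's flange, where the gripper is bolted on; the fingertips stand 182 mm ahead of it and the grasp point (between the pads) lies 164 mm ahead of it; z points along the fingers, y is the line along which they close (so a half turn about z gives the same grasp; the last joint's range is limited). The gripper opens to 87 mm and grips with 3 to 60 N. Pads are 19 mm wide; open, the fingers measure 117 mm over their backs; the gripper's body (75 mm by 190 mm) begins 51 mm behind the grasp point.
Start: joints at [61.072, 12.628, 87.462, -0, 79.91, -7.225], TCP at [0.231, 0.581, 0.405] pointing down, gripper open.
Joint ranges: [-170.65, 170.65], [-52.31, 119.04], [5.05, 147.46], [-71.25, 251.25], [11.57, 151.72], [-153.62, 153.62]. Speed limits (degrees/s): [147.25, 147.25, 172.46, 180, 180, 180].

INTERFACE

Orientations are given as a 3x3 rotation matrix whose columns are the frame's x, y, z axes.
In Python, from workcell import robot gives the robot as it stands.
- The arm moves only by the tool jog_arm, never from a script. Its argument "steps" is a list of rows, each a list of 5 numbers: the opening, from -1 (shut) to 1 (fully open), then the shift along the tool's x, y, z in mm, then the turn about the tool's z in rad. In form: [[jaw, x, y, z, yaw], ...]. A call has 1 to 10 rows; each row is the pose to reach, as a shift and turn from the pose commanded when the call began, along the tool's axes at that moment; what a row does not reach only later rows make up. A row lasts 1/12 s, in which the tool goes at most 41.7 mm and 7.16 degrees, less where a joint would pass 70% of its speed; a pose out of reach is approached as far as the arm can. A call with a gripper value outside its range is refused whole. The fingers move at their own pace and stop on an object; "squeeze" is the grip in N (left out, the last holds). Time passes only in rows, so rows that repeat a pose let the fingers close. It gives the time, the measured TCP pose, the force, the opening and the grip force at its end, in the units of the state.
- robot.get_obs(): the state, without advancing time (a new reading comes with each control period).
- robot.grab_frame(name): name is "scene" or "top" or "wrist"; returns a dict with "frame" (384x512x3 uint8, red, green, blue), "fx", "fy", "cx", "cy" (pixels), "R" (3x3) and "t" (3): a world point X has camera coordinates R X + t; the wrist camera has in their place "mount" (4x4, takes a point from camera to tool coordinates, whose origin is the TCP and whose axes are the flange's). Camera axes: x right, y down, z forward; pixel columns grow to the right and rows downward; lengths in m; the calibration is good to about 2 mm. A picture is of the moment at which its call begins: read the wrist's pose just before it. There is no depth.
- robot.finish_job(): hands the job in; it is judged then, once.
The state is a dict: "time": time; "joint_pos": joint angles; "joint_vel": joint speeds; "tau": joint torques, N m; "eef_pos": TCP position; "eef_rot": TCP orientation; "ft_force": force on the tool from outside, world axes, zero at the start; "ft_torque": the same for the moment, N m; "width": finger opening in m; "grasp_force": force on a finger pad.
Only numpy, scipy, OpenCV 4.12 (cv2) and the standard library are available. Lean on these libraries where they do the work, as an engineer would, in place of code of your own. Each camera call takes 0.05 s, during which the arm holds its last target. There are 200 camera calls.

TASK

The small orange bench winch is locked: a tooth of its ratchet wheel is hooked over the foot of the red pawl. Ease the wheel forward (clockwise) with the crank until the foot is free, flip the pawl right over so that it lies back clear of the teeth, then wind the wheel slowly backward (counter-clockwise) until its yellow lug presses against the brass stop screw, feeling for it and never forcing it, and leave it there, let go, with the things around it undisturbed.

Things in the scene. Friction and masses are not known exactly. Their poses are not given: they have to be found in the camera images.
- winch: Orange steel base plate of the winch, 240 x 240 x 10 mm, fixed on the table; origin under its centre, on the wheel axis; z up, its x and y axes level. The crank is at the start on its -x side, the pawl on its +y side, the stop on its +x, -y side. Nothing on the winch but the crank's knob and the raised pawl is higher than 88 mm above the table.
- wheel_axis (a point): Point on the upright axis of the ratchet wheel, at the hub's top, 78 mm above the table. The wheel is a level steel disc, 152 mm in diameter, its top face 50 mm above the table, with six dark teeth standing on it 70 mm from the axis, tops at 66 mm. Each tooth has an upright wall with an 8 mm overhanging lip on its counter-clockwise side and a ramp on its clockwise side.
- wheel (a joint): Angle of the wheel with crank and lug (rad), about 0 at the start, growing counter-clockwise seen from above = backward (letting off). Drag of 0.25 N m (3 N at the knob) holds it wherever it is left; not to be spun faster than 2.5 rad/s. Pawl down, it goes backward only 0 to 3 mm at the teeth; forward of -0.43 the next tooth's ramp starts to lift the pawl.
- pawl_foot (a point): Front end of the foot of the red pawl, a strut that drops between the teeth from a bracket. At wheel angles near 0 a tooth's lip hooks 5 to 8 mm over this foot, so the pawl cannot rise; with the wheel turned forward to between -0.24 and -0.38 rad it swings up freely. Pawl and teeth must not be forced against each other with more than 25 N.
- knob_mid (a point): Middle of the upright, free-spinning black knob on the end of the crank, 24 mm in diameter and 50 mm tall (76 to 126 mm above the table; this point at 105 mm), 90 mm from the wheel axis. It goes round with the wheel; nothing stands within 45 mm of it above 80 mm.
- pawl (a joint): Angle of the pawl (rad): 0 down between the teeth, growing as it lifts; carried past 1.85 it falls over by itself to its rest at 2.6, lying back clear of the teeth; let go below 1.5 it falls back down. It weighs 120 to 200 g and its hinge is loose.
- pawl_pin (a point): Middle of the pawl's red grip, a level round pin 12 mm in diameter and 32 mm long sticking out past the wheel's rim along the winch's +y, 80 mm above the table when down. Can be pinched across (along the winch's x) from above: 35 mm free to either side, 45 mm beneath. It swings with the pawl, 44 mm from the hinge line.
- pawl_hinge (a point): Point on the pawl's level hinge line (along the winch's y axis), abreast of the middle of the grip pin, 78 mm above the table. With the pawl down the pin lies 44 mm from here towards the winch's +x and 2 mm higher; it swings up and over to the -x side. The bracket (tops at 88 mm) ends 15 mm short of this point on the wheel's side.
- lug_face (a point): Centre of the face of the yellow lug that meets the stop screw: the lug is a block 12 mm wide sticking 25 mm out from the wheel's rim, top 53 mm above the table; this point lies 88 mm from the wheel axis and goes round with the wheel.
- stop_face (a point): Centre of the side of the silver stop block (28 x 18 mm, capped at 62 mm, clamped at a different place each time) that faces the coming lug, 88 mm from the wheel axis. A rigid brass screw with a round tip sticks 16 to 40 mm out of this face, set differently each time: there the lug stops, after 0.8 to 1.85 rad backward in all. 8 to 15 N at the knob is right; over 25 N on it harms it.
- grease_tin: Bystander: small green tin with a pale lid, 36 mm diameter, 26 mm tall, standing loose on a corner of the winch's plate. Origin: centre of its underside.
- big_nut: Bystander: brass ring nut, 30 mm diameter, 12 mm tall, lying loose on another corner of the winch's plate. Origin: centre of its underside.
- wrench: Bystander: steel wrench lying on the table beside the winch.
- screwdriver: Bystander: red-handled screwdriver lying on the table beside the winch.
- conduit: Bystander: ivory conduit pipe, 200 mm long, 22 mm diameter, with two dark clips, lying on the table. Origin at one end.
- nail_jar: Bystander: amber jar, 64 mm diameter, 85 mm tall, on the table. Origin: centre of its underside.

How it is judged (in metres and radians):
On the way, in this order (a step that is already met when the one before it is completed fails the run):
1. the pawl is flipped over, clear of the teeth, while the wheel has not yet been let off (value of joint pawl above 2 rad and value of joint wheel below 0.1 rad), for 0.2 s.
2. the wheel is wound back until its lug presses on the stop screw with at least 3 N (contact force between wheel and screw_c0 above 3 N and value of joint pawl above 2 rad), for 0.2 s.
At the end, for the whole second after the job is handed in: The lug stands at the tip of the stop screw (its face's centre within 11 mm, level, of the centre of the screw's round tip, which has a radius of 6 mm), the pawl lies flipped back clear of the teeth (beyond 2.0 rad), and the wheel is at rest (slower than 0.05 rad/s) (horizontal distance between lug_face and screw_c0 below 0.011 m and value of joint pawl above 2 rad and velocity of joint wheel between -0.05 and 0.05 rad/s); the robot touches nothing.
It fails at once if the pawl and the wheel's teeth are forced against each other with more than 25 N (contact force between wheel and pawl above 25 N).
It fails at once if the stop screw is pressed with more than 25 N (contact force between wheel and screw_c0 above 25 N).
It fails at once if the wheel is spun faster than 2.5 rad/s (velocity of joint wheel above 2.5 rad/s or velocity of joint wheel below -2.5 rad/s).
It fails at once if a bystander is moved by more than 15 mm (distance of any of grease_tin, big_nut, wrench, screwdriver, conduit, nail_jar from where it was at the start of the episode above 0.015 m).
It also fails if it takes over 72 s, if anything falls off the work surface, if the arm or the gripper's body presses on something with over 40 N, if the wrist force passes 120 N, or if a joint passes its speed limit or range.

## Working session

There is one attempt and no reset: what is moved stays moved. The work goes in short steps, Python scripts to look and compute and a tool call to move; the robot and the scene stay as the last step left them, time stands still between calls to the robot, and variables do not carry over. Pictures are saved under pics/ and viewed, at most 10 in all, crops included, and the job is handed in when it is done.

Besides the shell and the picture viewer there is one more tool, called as name([rows], argument=value, ...), one row to a line, values as JSON. jog_arm: Moves the arm, as the interface text tells. Its arguments: {"type":"object","properties":{"steps":{"type":"array","items":{"type":"array","items":{"type":"number"}}},"squeeze":{"type":"number"}},"required":["steps"]}

```bash
mkdir -p pics; cat > h.py <<'E'
import numpy as np,cv2,json
from workcell import robot
def grab(n,f):
    o=robot.get_obs(); g=robot.grab_frame(n)
    cv2.imwrite('pics/'+f+'.png',g['frame'][:,:,::-1])
    if n=='wrist':
        M=np.array(g['mount']);Rt=np.array(o['eef_rot']);C=Rt@M[:3,:3];c=Rt@M[:3,3]+np.array(o['eef_pos'])
        R=C.T;t=-R@c
    else: R=np.array(g['R']);t=np.array(g['t'])
    d=dict(fx=g['fx'],fy=g['fy'],cx=g['cx'],cy=g['cy'],R=R.tolist(),t=t.tolist())
    json.dump(d,open('pics/'+f+'.json','w')); return g
def px(f,u,v,z):
    d=json.load(open('pics/'+f+'.json'));R=np.array(d['R']);t=np.array(d['t'])
    c=-R.T@t; r=R.T@np.array([(u-d['cx'])/d['fx'],(v-d['cy'])/d['fy'],1]); return c+r*(z-c[2])/r[2]
def proj(f,X):
    d=json.load(open('pics/'+f+'.json'));p=np.array(d['R'])@np.array(X)+np.array(d['t'])
    return p[0]/p[2]*d['fx']+d['cx'],p[1]/p[2]*d['fy']+d['cy']
E
python3 - <<'E'
from h import *
o=robot.get_obs();print(o)
for n in('top','scene','wrist'): grab(n,n+'0')
a=[cv2.imread(f'pics/{n}0.png') for n in('top','wrist')]
cv2.imwrite('pics/a.png',cv2.resize(a[0],(800,600)))
E
```

```text
{'time': 0.0, 'joint_pos': array([ 6.10710135e+01,  1.26764049e+01,  8.75268582e+01, -1.23035904e-03,
        7.99111210e+01, -7.22669782e+00]), 'joint_vel': array([ 0.07832869,  0.14567618, -0.07595495, -0.02990049, -0.0853865 ,
       -0.0155554 ]), 'tau': array([ 5.24324496e-04, -4.94627523e+01, -3.87372530e+01,  6.99309795e-02,
        5.74810489e-02, -1.23197838e-04]), 'eef_pos': array([0.23100386, 0.58044478, 0.40361424]), 'eef_rot': array([[-9.29119091e-01,  3.69779417e-01, -9.47194507e-04],
       [ 3.69780559e-01,  9.29117457e-01, -1.75749624e-03],
       [ 2.30169016e-04, -1.98317742e-03, -9.99998007e-01]]), 'ft_force': array([ 0.7062739 , -0.37584237, -0.25708344]), 'ft_torque': array([ 0.0025617 , -0.01960493, -0.03666943]), 'grasp_force': 0.0, 'width': 0.08713405102247873}
```

View pics/a.png

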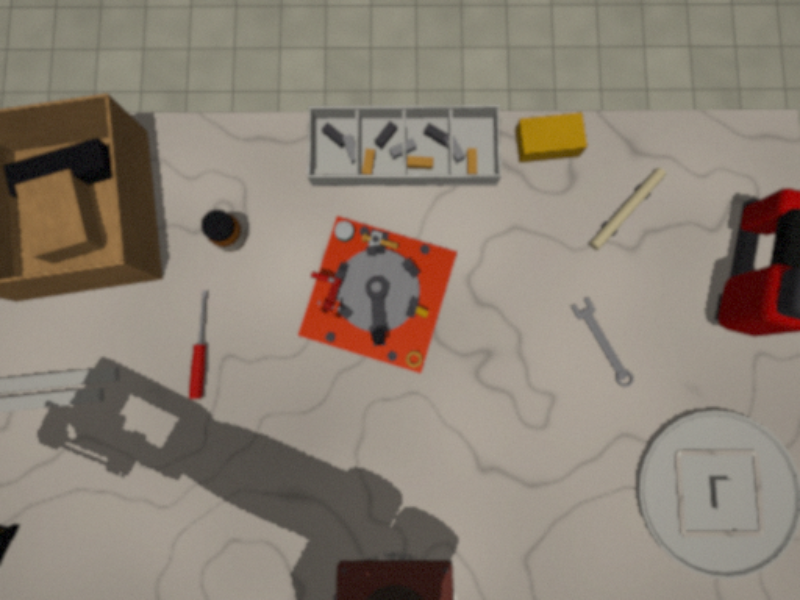

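View pics/wrist0.png

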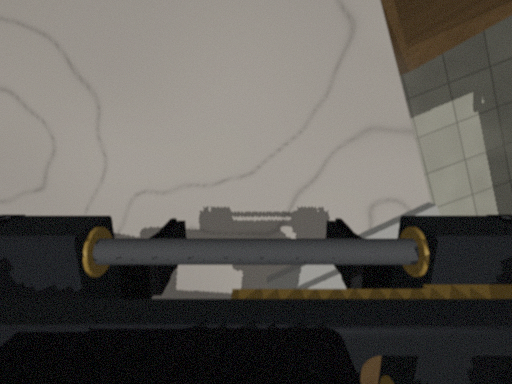

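The top view shows the winch plate with corners at about (337,217), (457,252), (421,373) and (299,335). The hub is at (377,288), the knob at (379,335), the red pawl at (328,288), the lug at (422,311) and the stop at (378,240). The wrist view shows only bare table.

```bash
python3 - <<'E'
from h import *
s=.64
c=[px('top0',u*s,v*s,.01) for u,v in((337,217),(457,252),(421,373),(299,335))]
for p in c: print(p.round(4))
ctr=sum(c)/4; x=(c[0]+c[1]-c[2]-c[3]);y=(c[0]-c[1]+c[3]-c[2])
print('ctr',ctr,np.degrees(np.arctan2(x[1],x[0])),np.degrees(np.arctan2(-y[0],y[1])))
print('hub',px('top0',377*s,288*s,.078),'knob',px('top0',379*s,335*s,.126),'pin',px('top0',333*s,308*s,.08))
im=cv2.imread('pics/top0.png')[120:250,180:305];cv2.imwrite('pics/b.png',cv2.resize(im,None,fx=4.6,fy=4.6,interpolation=3)[:600,:800])
d=json.load(open('pics/scene0.json'));print(d)
print(proj('scene0',[*ctr[:2],.08]))
E
```

```text
[0.7289 0.1076 0.01  ]
[ 0.6598 -0.1203  0.01  ]
[ 0.4327 -0.0502  0.01  ]
[0.5036 0.1759 0.01  ]
ctr [0.5812502  0.02823674 0.01      ] -17.000487764359107 -17.141762447251217
hub [0.58071757 0.02811326 0.078     ] knob [0.49468158 0.02262397 0.126     ] pin [0.54542924 0.10467955 0.08      ]
{'fx': 461.7045266131363, 'fy': 461.7045266131363, 'cx': 251.9825421696946, 'cy': 187.05766667001384, 'R': [[0.27159172235805373, 0.9623705240022894, -0.008995047423154316], [0.5363384239964373, -0.15910795165256447, -0.8288701675569842], [-0.7991114010521959, 0.22028988685930215, -0.5593686927741954]], 't': [-0.1336915492850656, -0.21227047820863285, 1.576380473352563]}
(np.float64(273.7590136879487), np.float64(199.3916826199347))
```

View pics/b.png

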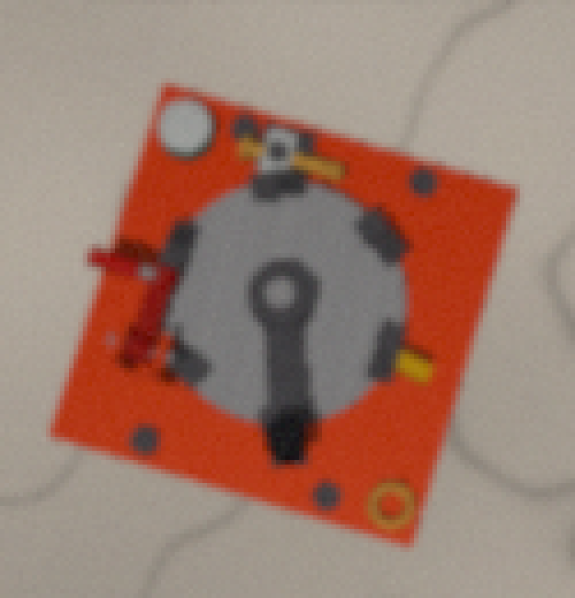

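jog_arm([
  [1,-45,-42,0,0.12],
  [1,-90,-84,0,0.24],
  [1,-130,-122,0,0.36],
  [1,-160,-150,0,0.48],
  [1,-190,-178,0,0.6],
  [1,-220,-206,0,0.72],
  [1,-250,-234,0,0.84],
  [1,-280,-262,0,0.96],
  [1,-310,-290,0,1.08],
  [1,-340,-318,0,1.2],
])

```text
time: 0.98
eef_pos: [0.4087, 0.2018, 0.4047]
eef_rot: [[0.014, 1.0, 0.0], [1.0, -0.014, 0.0], [0.0, 0.0, -1.0]]
ft_force: [0.8, 0.5, 0.2]
width: 0.0871
grasp_force: 0.0
```

```bash
python3 - <<'E'
from h import *
o=robot.get_obs();print(o['time'],o['eef_pos'],o['eef_rot'])
d=robot.grab_frame('wrist');print(np.array(d['mount']).round(3),d['fx'])
E
```

```text
0.9833 [0.40873141 0.2017785  0.40473865] [[ 1.35984406e-02  9.99907490e-01  3.05722713e-04]
 [ 9.99907533e-01 -1.35984684e-02  8.88055788e-05]
 [ 9.29547241e-05  3.04486826e-04 -9.99999949e-01]]
[[-0.    -0.97  -0.245  0.066]
 [ 1.    -0.    -0.     0.   ]
 [-0.    -0.245  0.97   0.021]
 [ 0.     0.     0.     1.   ]] 278.23863718998723
```

jog_arm([
  [1,-30,20,0,0.1],
  [1,-60,40,0,0.2],
  [1,-95,62,0,0.283],
  [1,-130,84,0,0.283],
  [1,-165,106,0,0.283],
  [1,-200,128,0,0.283],
  [1,-225,144,0,0.283],
  [1,-240,154,0,0.283],
  [1,-240,154,0,0.283],
])

```text
time: 1.78
eef_pos: [0.5619, -0.0406, 0.4041]
eef_rot: [[0.29, 0.957, -0.0], [0.957, -0.29, -0.001], [-0.001, 0.0, -1.0]]
ft_force: [-0.7, 0.1, 0.2]
width: 0.0872
grasp_force: 0.0
```

```bash
python3 - <<'E'
from h import *
o=robot.get_obs();print(o['time'],o['eef_pos'],o['eef_rot'])
grab('wrist','w1')
a=cv2.imread('pics/w1.png');cv2.imwrite('pics/w1b.png',cv2.resize(a,(800,600),interpolation=3))
E
```

```text
1.7833 [ 0.56193629 -0.04055527  0.40414591] [[ 2.89918358e-01  9.57051370e-01 -1.45808313e-04]
 [ 9.57050865e-01 -2.89918356e-01 -9.94482935e-04]
 [-9.94043761e-04  1.48772887e-04 -9.99999495e-01]]
```

View pics/w1b.png

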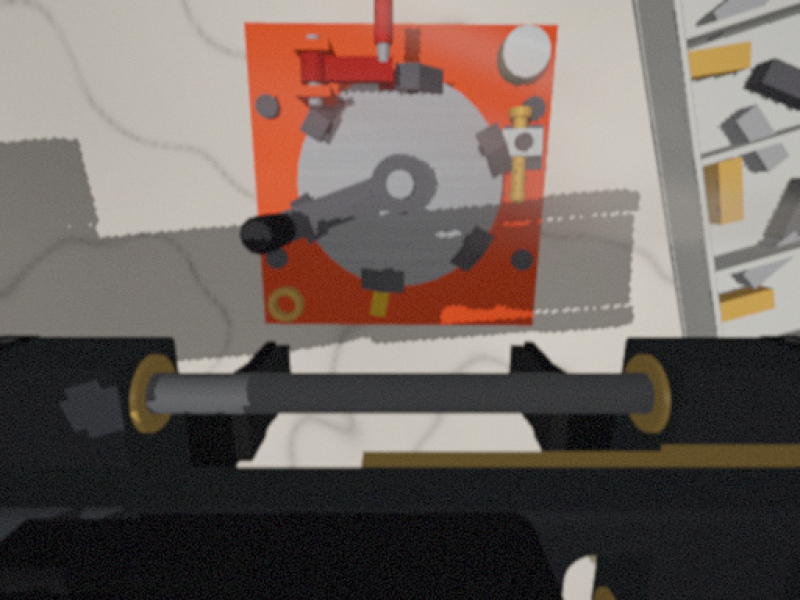

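Looking down on the winch: hub top at (400,184), knob top at (257,236), pin around (384,20), hinge around (312,67), lug at (380,304) and screw tip at (518,200).

```bash
python3 - <<'E'
from h import *
s=.64;P=lambda u,v,z:px('w1',u*s,v*s,z)
h=P(400,184,.078);R=np.array([[.9563,.2924],[-.2924,.9563]]) # cols winch x,y
W=lambda p:((R.T@(p[:2]-h[:2]))*1000).round(1)
print('hub',h)
for n,a in dict(c1=(246,24,.01),c2=(557,26,.01),c3=(532,324,.01),c4=(267,322,.01),knob=(257,236,.126),pin_in=(384,50,.08),pin=(384,20,.08),pintop=(384,2,.08),hinge=(312,67,.085),lug=(380,291,.053),lugr=(388,304,.053),scr=(518,200,.045)).items():
  p=P(*a);print(n,p.round(4),W(p),np.degrees(np.arctan2(*W(p)[::-1])).round(1))
E
```

```text
hub [0.5841142  0.02883243 0.078     ]
c1 [0.5065 0.1765 0.01  ] [-117.4  118.5] 134.7
c2 [0.7327 0.1066 0.01  ] [119.4 117.8] 44.6
c3 [ 0.6628 -0.1198  0.01  ] [ 118.7 -119.1] -45.1
c4 [ 0.4363 -0.0492  0.01  ] [-118.5 -117.8] -135.2
knob [0.4949 0.024  0.126 ] [-83.9 -30.7] -159.9
pin_in [0.5979 0.1091 0.08  ] [-10.3  80.8] 97.3
pin [0.6029 0.125  0.08  ] [-10.2  97.5] 96.0
pintop [0.6058 0.1343 0.08  ] [-10.1 107.2] 95.4
hinge [0.552  0.1116 0.085 ] [-54.9  69.8] 128.2
lug [ 0.5462 -0.0429  0.053 ] [-15.3 -79.7] -100.9
lugr [ 0.5491 -0.0546  0.053 ] [ -9.1 -90.1] -95.8
scr [ 0.6664 -0.0075  0.045 ] [ 89.3 -10.7] -6.8
```

jog_arm([
  [0.3,14,-28,0,0],
  [0.3,28,-56,0,0],
  [0.3,42,-84,20,0],
  [0.3,42,-84,50,0],
  [0.3,42,-84,80,0],
  [0.3,42,-84,105,0],
  [0.3,42,-84,125,0],
  [0.3,42,-84,132,0],
  [0.3,42,-84,132,0],
])

```text
time: 2.58
eef_pos: [0.4907, 0.0279, 0.2707]
eef_rot: [[0.286, 0.958, -0.005], [0.958, -0.286, 0.001], [-0.001, -0.005, -1.0]]
ft_force: [0.7, 0.2, 0.0]
width: 0.0569
grasp_force: 0.0
```

jog_arm([
  [-0.6,0,0,0,0],
  [-0.6,0,0,0,0],
  [-0.6,0,0,0,0],
  [-0.6,0,0,0,0],
  [-0.6,0,0,0,0],
  [-0.6,0,0,0,0],
], squeeze=25)

```text
time: 3.08
eef_pos: [0.4927, 0.0267, 0.2735]
eef_rot: [[0.287, 0.958, 0.002], [0.958, -0.287, -0.0], [0.0, 0.002, -1.0]]
ft_force: [10.8, -2.9, -2.6]
width: 0.0245
grasp_force: 6.0
```

jog_arm([
  [-0.6,0,1,0,0],
  [-0.6,0,1,0,0],
  [-0.6,0,1,0,0],
  [-0.6,0,1,0,0],
], squeeze=25)

```text
time: 3.42
eef_pos: [0.4936, 0.0265, 0.2734]
eef_rot: [[0.287, 0.958, 0.001], [0.958, -0.287, -0.0], [0.0, 0.001, -1.0]]
ft_force: [-0.4, -0.0, 5.9]
width: 0.0232
grasp_force: 25.0
```

jog_arm([
  [-0.6,3,-0.9,0,0],
  [-0.6,6,-1.6,0,0],
  [-0.6,9,-2.3,0,0],
  [-0.6,12,-2.9,0,0],
  [-0.6,15,-3.4,0,0],
  [-0.6,18,-3.8,0,0],
  [-0.6,21,-4.1,0,0],
  [-0.6,24,-4.4,0,0],
  [-0.6,27,-4.5,0,0],
  [-0.6,27,-4.5,0,0],
])

```text
time: 4.25
eef_pos: [0.4967, 0.0539, 0.2734]
eef_rot: [[0.287, 0.958, -0.0], [0.958, -0.287, -0.0], [-0.0, -0.0, -1.0]]
ft_force: [-2.6, 0.2, 7.5]
width: 0.0233
grasp_force: 25.0
```

jog_arm([
  [0.2,0,0,0,0],
  [0.2,0,0,0,0],
  [0.2,0,0,0,0],
  [0.2,0,0,-30,0],
  [0.2,0,0,-65,0],
  [0.2,0,30,-90,0],
  [0.2,0,60,-120,0],
  [0.2,0,85,-120,0],
  [0.2,0,85,-120,0],
])

```text
time: 5.0
eef_pos: [0.5816, 0.0278, 0.395]
eef_rot: [[0.288, 0.958, 0.006], [0.958, -0.288, -0.001], [0.001, 0.006, -1.0]]
ft_force: [-0.8, -0.8, -1.2]
width: 0.0521
grasp_force: 0.0
```

```bash
python3 - <<'E'
from h import *
o=robot.get_obs();print(o['time'],o['eef_pos'],o['eef_rot'])
grab('wrist','w2')
a=cv2.imread('pics/w2.png');cv2.imwrite('pics/w2b.png',cv2.resize(a,(800,600),interpolation=3))
E
```

```text
5.0 [0.58155948 0.02775644 0.39504681] [[ 2.88291569e-01  9.57520953e-01  6.44949219e-03]
 [ 9.57542337e-01 -2.88290576e-01 -1.10337331e-03]
 [ 8.02824757e-04  6.49375504e-03 -9.99978593e-01]]
```

View pics/w2b.png

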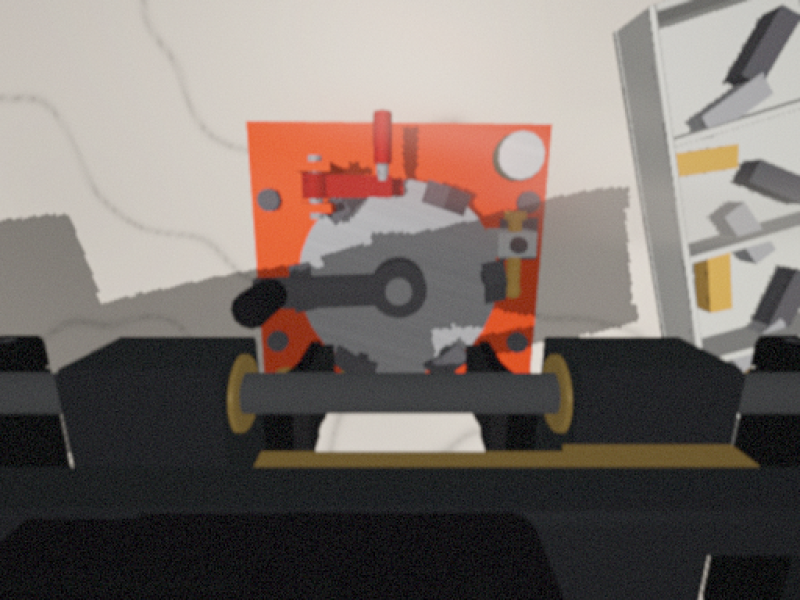

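The wheel is now forward, with the nearest tooth at (447,195) clear of the foot at (402,187). The red grip pin runs from (382,112) to (383,164), and the hinge is near x = 313.

```bash
python3 - <<'E'
from h import *
s=.64;h=np.array([.5841,.0288]);o=robot.get_obs()
Rt=np.array(o['eef_rot'])[:2,:2];R=np.array([[.9563,.2924],[-.2924,.9563]])
for n,a in dict(hub=(399,290,.078),knob=(247,305,.126),pin_o=(382,114,.082),pin_i=(383,163,.082),pin=(382.5,138,.083),hinge=(314,185,.08),tooth=(424,200,.066),foot=(402,187,.06)).items():
  p=px('w2',a[0]*s,a[1]*s,a[2]);w=R.T@(p[:2]-h);g=o['eef_pos']+.164*np.array(o['eef_rot'])[:,2]
  print(n,p.round(4),(w*1000).round(1),np.degrees(np.arctan2(w[1],w[0])).round(1),'from grasp pt, tool xy mm',(Rt.T@(p[:2]-g[:2])*1000).round(1))
E
```

```text
hub [0.5845 0.029  0.078 ] [0.3 0.3] 45.5 from grasp pt, tool xy mm [1.9 4.3]
knob [0.4991 0.0563 0.126 ] [-89.3   1.4] 179.1 from grasp pt, tool xy mm [  3.5 -85.2]
pin_o [0.6069 0.1404 0.082 ] [-10.8 113.4] 95.4 from grasp pt, tool xy mm [115.1  -6.2]
pin_i [0.5989 0.1124 0.082 ] [-10.3  84.3] 97.0 from grasp pt, tool xy mm [86.  -5.9]
pin [0.603  0.1268 0.083 ] [-10.5  99.2] 96.1 from grasp pt, tool xy mm [100.9  -6. ]
hinge [0.5517 0.1125 0.08  ] [-55.4  70.6] 128.1 from grasp pt, tool xy mm [ 72.5 -51. ]
tooth [0.6186 0.0823 0.066 ] [17.4 61.2] 74.2 from grasp pt, tool xy mm [62.8 21.7]
foot [0.6067 0.095  0.06  ] [ 2.2 69.9] 88.2 from grasp pt, tool xy mm [71.5  6.6]
```

jog_arm([
  [-0.1,33,-2,0,0],
  [-0.1,66,-4,10,0],
  [-0.1,90,-5,30,0],
  [-0.1,100,-5,60,0],
  [-0.1,100,-5,90,0],
  [-0.1,100,-5,90,0],
  [-0.1,100,-5,90,0],
])

```text
time: 5.63
eef_pos: [0.6, 0.1267, 0.2998]
eef_rot: [[0.286, 0.958, -0.007], [0.958, -0.286, -0.001], [-0.003, -0.007, -1.0]]
ft_force: [0.7, -0.0, 0.5]
width: 0.0393
grasp_force: 0.0
```

jog_arm([
  [-0.1,1,3,0,0],
  [-0.1,1,3,15,0],
  [-0.1,1,3,35,0],
  [-0.1,1,3,53,0],
  [-0.1,1,3,53,0],
  [-0.1,1,3,53,0],
])

```text
time: 6.13
eef_pos: [0.6055, 0.1262, 0.2511]
eef_rot: [[0.288, 0.958, 0.001], [0.958, -0.288, 0.0], [0.0, 0.001, -1.0]]
ft_force: [-0.9, 0.9, -0.2]
width: 0.039
grasp_force: 0.0
```

jog_arm([
  [-0.8,0,0,0,0],
  [-0.8,0,0,0,0],
  [-0.8,0,0,0,0],
  [-0.8,0,0,0,0],
  [-0.8,0,0,0,0],
  [-0.8,0,0,0,0],
], squeeze=5)

```text
time: 6.63
eef_pos: [0.6038, 0.1273, 0.2501]
eef_rot: [[0.287, 0.958, -0.005], [0.958, -0.287, 0.001], [-0.0, -0.005, -1.0]]
ft_force: [-9.4, 2.3, 8.3]
width: 0.0131
grasp_force: 5.0
```

jog_arm([
  [-0.8,0,-1,0,0],
  [-0.8,0,-1,0,0],
  [-0.8,0,-1,0,0],
], squeeze=8)

```text
time: 6.88
eef_pos: [0.603, 0.1276, 0.2501]
eef_rot: [[0.287, 0.958, -0.004], [0.958, -0.287, 0.001], [-0.0, -0.004, -1.0]]
ft_force: [-6.6, 1.4, 6.4]
width: 0.0115
grasp_force: 8.0
```

jog_arm([
  [-0.8,0,-1.5,-1,0],
  [-0.8,0,-2,-4,0],
  [-0.8,0,-2.5,-8,0],
  [-0.8,0,-3.5,-11.3,0],
  [-0.8,0,-5.7,-16.5,0],
  [-0.8,0,-8.4,-21.7,0],
  [-0.8,0,-11.8,-26.2,0],
  [-0.8,0,-15.8,-30.5,0],
  [-0.8,0,-15.8,-30.5,0],
], squeeze=10)

```text
time: 7.63
eef_pos: [0.5896, 0.1315, 0.2828]
eef_rot: [[0.287, 0.958, 0.005], [0.958, -0.287, -0.0], [0.001, 0.004, -1.0]]
ft_force: [4.1, -0.5, 1.7]
width: 0.0117
grasp_force: 10.0
```

jog_arm([
  [-0.8,0,-4.5,-3.5,0],
  [-0.8,0,-9.4,-6.6,0],
  [-0.8,0,-14.5,-8.8,0],
  [-0.8,0,-20.2,-10.5,0],
  [-0.8,0,-26,-11.3,0],
  [-0.8,0,-31.7,-11.5,0],
  [-0.8,0,-37.5,-10.8,0],
  [-0.8,0,-43,-9.5,0],
  [-0.8,0,-48.5,-7.3,0],
  [-0.8,0,-53.4,-4.6,0],
])

```text
time: 8.47
eef_pos: [0.5375, 0.1472, 0.2851]
eef_rot: [[0.287, 0.958, 0.001], [0.958, -0.287, 0.001], [0.001, 0.0, -1.0]]
ft_force: [3.0, 3.5, 1.1]
width: 0.0114
grasp_force: 10.0
```

jog_arm([
  [-0.8,0,-6.1,4.7,0],
  [-0.8,0,-6.1,4.7,0],
  [-0.4,0,-6.1,4.7,0],
  [-0.1,0,-6.1,4.7,0],
  [-0.1,0,-6.1,4.7,0],
  [-0.1,0,-6.1,-10,0],
  [-0.1,0,-6.1,-45,0],
  [-0.1,0,10,-80,0],
  [-0.1,-40,30,-100,0],
  [-0.1,-80,50,-100,0],
])

```text
time: 9.3
eef_pos: [0.5625, 0.0658, 0.3893]
eef_rot: [[0.283, 0.959, 0.007], [0.959, -0.283, -0.0], [0.002, 0.007, -1.0]]
ft_force: [0.6, -1.0, 0.1]
width: 0.0387
grasp_force: 0.0
```

jog_arm([
  [0.3,-30,0,0,0],
  [0.3,-48,-20,0,0],
  [0.3,-48,-20,0,0],
])

```text
time: 9.55
eef_pos: [0.5256, 0.0225, 0.3829]
eef_rot: [[0.29, 0.957, -0.005], [0.957, -0.29, -0.001], [-0.003, -0.005, -1.0]]
ft_force: [0.3, 0.3, -0.4]
width: 0.0515
grasp_force: 0.0
```

```bash
python3 - <<'E'
from h import *
o=robot.get_obs();print(o['time'],o['eef_pos'],o['eef_rot'])
grab('wrist','w3')
a=cv2.imread('pics/w3.png');cv2.imwrite('pics/w3b.png',cv2.resize(a,(800,600),interpolation=3))
E
```

```text
9.55 [0.52561265 0.02246924 0.38286986] [[ 0.29019777  0.95695217 -0.00527279]
 [ 0.95696294 -0.29020766 -0.00120325]
 [-0.00268165 -0.00469668 -0.99998537]]
```

View pics/w3b.png

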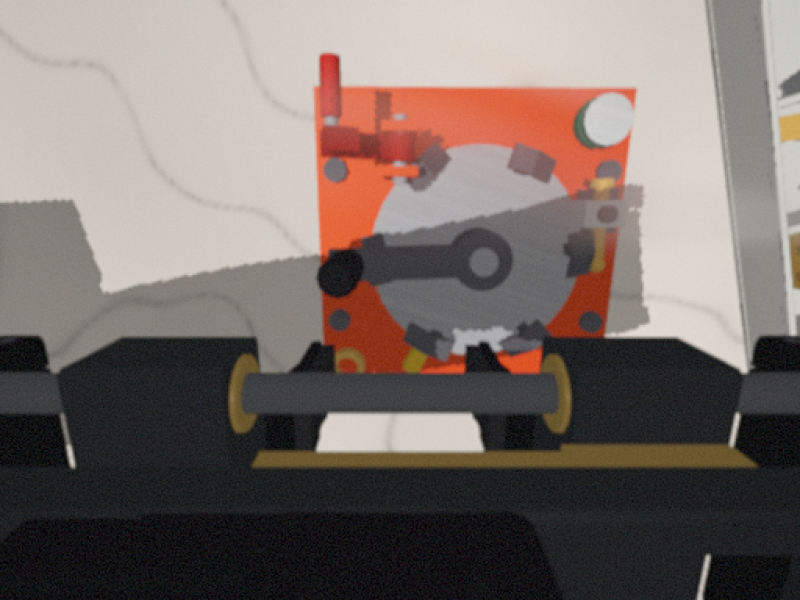

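The pawl lies flipped over to the -x side, pin at (330,80). The knob is at (341,270) and the tin and nut are undisturbed. Back to the knob.

jog_arm([
  [0.2,11,-18,20,0],
  [0.2,22,-37,45,0],
  [0.2,22,-37,60,0],
  [0.2,22,-37,60,0],
  [0.2,22,-37,60,0],
])

```text
time: 10.02
eef_pos: [0.4991, 0.0574, 0.3237]
eef_rot: [[0.286, 0.958, -0.002], [0.958, -0.286, -0.0], [-0.001, -0.002, -1.0]]
ft_force: [-0.0, -0.3, 0.4]
width: 0.0524
grasp_force: 0.0
```

jog_arm([
  [0.2,-4,-1.3,15,0],
  [0.2,-4,-1.3,35,0],
  [0.2,-4,-1.3,50,0],
  [0.2,-4,-1.3,50,0],
  [-0.6,-4,-1.3,50,0],
  [-0.6,-4,-1.3,50,0],
  [-0.6,-4,-1.3,50,0],
  [-0.6,-4,-1.3,50,0],
  [-0.6,-4,-1.3,50,0],
  [-0.6,-4,-1.3,50,0],
], squeeze=25)

```text
time: 10.85
eef_pos: [0.4966, 0.0535, 0.2751]
eef_rot: [[0.287, 0.958, -0.0], [0.958, -0.287, 0.0], [0.0, -0.0, -1.0]]
ft_force: [-2.6, 1.7, 4.1]
width: 0.0231
grasp_force: 25.0
```

```bash
python3 - <<'E'
import numpy as np
P=lambda a:90*np.array([np.sin(np.radians(a)),np.cos(np.radians(a))])
for a0 in(-178.7,-148.7,-118.7):
  print([[-0.6,*(P(a0+3*k)-P(a0)).round(1).tolist(),0,0] for k in range(1,11)])
E
```

```text
[[-0.6, -4.7, 0.2, 0, 0], [-0.6, -9.4, 0.7, 0, 0], [-0.6, -14.1, 1.4, 0, 0], [-0.6, -18.7, 2.4, 0, 0], [-0.6, -23.2, 3.6, 0, 0], [-0.6, -27.7, 5.0, 0, 0], [-0.6, -32.1, 6.7, 0, 0], [-0.6, -36.4, 8.6, 0, 0], [-0.6, -40.6, 10.7, 0, 0], [-0.6, -44.7, 13.1, 0, 0]]
[[-0.6, -4.0, 2.6, 0, 0], [-0.6, -7.8, 5.3, 0, 0], [-0.6, -11.5, 8.3, 0, 0], [-0.6, -15.0, 11.4, 0, 0], [-0.6, -18.3, 14.7, 0, 0], [-0.6, -21.5, 18.2, 0, 0], [-0.6, -24.5, 21.9, 0, 0], [-0.6, -27.2, 25.7, 0, 0], [-0.6, -29.8, 29.6, 0, 0], [-0.6, -32.2, 33.7, 0, 0]]
[[-0.6, -2.2, 4.2, 0, 0], [-0.6, -4.1, 8.5, 0, 0], [-0.6, -5.8, 12.9, 0, 0], [-0.6, -7.3, 17.4, 0, 0], [-0.6, -8.5, 21.9, 0, 0], [-0.6, -9.5, 26.5, 0, 0], [-0.6, -10.2, 31.2, 0, 0], [-0.6, -10.8, 35.8, 0, 0], [-0.6, -11.0, 40.6, 0, 0], [-0.6, -11.0, 45.3, 0, 0]]
```

jog_arm([
  [-0.6,-4.7,0.2,0,0],
  [-0.6,-9.4,0.7,0,0],
  [-0.6,-14.1,1.4,0,0],
  [-0.6,-18.7,2.4,0,0],
  [-0.6,-23.2,3.6,0,0],
  [-0.6,-27.7,5.0,0,0],
  [-0.6,-32.1,6.7,0,0],
  [-0.6,-36.4,8.6,0,0],
  [-0.6,-40.6,10.7,0,0],
  [-0.6,-44.7,13.1,0,0],
])

```text
time: 11.68
eef_pos: [0.4966, 0.0068, 0.2751]
eef_rot: [[0.287, 0.958, 0.001], [0.958, -0.287, 0.001], [0.001, 0.001, -1.0]]
ft_force: [-1.3, 3.1, 5.0]
width: 0.0233
grasp_force: 25.0
```

jog_arm([
  [-0.6,-4.0,2.6,0,0],
  [-0.6,-7.8,5.3,0,0],
  [-0.6,-11.5,8.3,0,0],
  [-0.6,-15.0,11.4,0,0],
  [-0.6,-18.3,14.7,0,0],
  [-0.6,-21.5,18.2,0,0],
  [-0.6,-24.5,21.9,0,0],
  [-0.6,-27.2,25.7,0,0],
  [-0.6,-29.8,29.6,0,0],
  [-0.6,-32.2,33.7,0,0],
])

```text
time: 12.52
eef_pos: [0.52, -0.0336, 0.2751]
eef_rot: [[0.287, 0.958, 0.002], [0.958, -0.287, 0.001], [0.001, 0.001, -1.0]]
ft_force: [-0.7, 4.4, 4.8]
width: 0.0234
grasp_force: 25.0
```

jog_arm([
  [-0.6,-2.2,4.2,0,0],
  [-0.6,-4.1,8.5,0,0],
  [-0.6,-5.8,12.9,0,0],
  [-0.6,-7.3,17.4,0,0],
  [-0.6,-8.3,21,0,0],
  [-0.6,-9.1,24.5,0,0],
  [-0.6,-9.8,28,0,0],
  [-0.6,-10.2,31.2,0,0],
  [-0.6,-10.2,31.2,0,0],
])

```text
time: 13.27
eef_pos: [0.5473, -0.0522, 0.2751]
eef_rot: [[0.287, 0.958, 0.003], [0.958, -0.287, 0.001], [0.002, 0.002, -1.0]]
ft_force: [2.8, 4.7, 4.9]
width: 0.0236
grasp_force: 25.0
```

```bash
python3 - <<'E'
from h import *
grab('wrist','w4');grab('top','t4')
a=cv2.imread('pics/w4.png');b=cv2.imread('pics/t4.png')[120:250,180:305]
b=cv2.resize(b,(384,399),interpolation=3)
cv2.imwrite('pics/c.png',np.hstack([cv2.copyMakeBorder(a,0,15,0,0,0)[:, 100:],b]))
E
```

```text
(no output)
```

View pics/c.png

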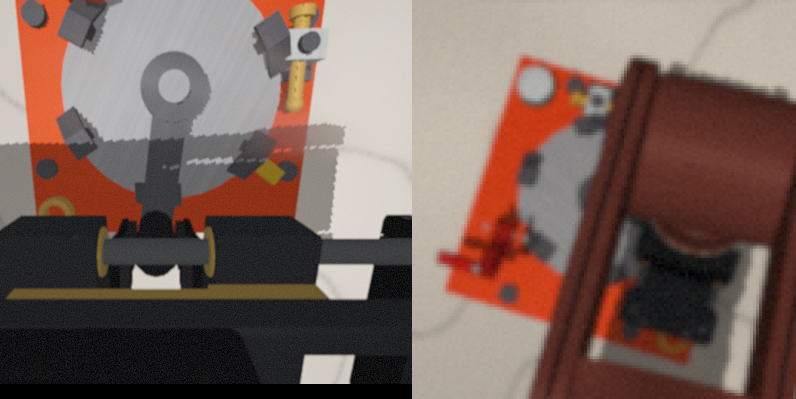

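The lug at crop (270,172), face near (277,163), is still short of the screw tip at crop (295,110).

```bash
python3 - <<'E'
from h import *
h=px('w4',274,86,.078)
for n,u,v,z in(('hub',274,86,.078),('face',376,167,.053),('lug',370,172,.053),('tip',395,109,.047),('tipend',395,112,.045)):
  p=px('w4',u,v,z);d=p-h;print(n,p.round(4),(1000*np.hypot(d[0],d[1])).round(1),(np.degrees(np.arctan2(d[1],d[0]))+17).round(1))
p=robot.get_obs()['eef_pos'][:2]-np.array([.5843,.0289]);print(np.degrees(np.arctan2(p[1],p[0]))+17,np.hypot(*p))
P=lambda a:90*np.array([np.sin(np.radians(a)),np.cos(np.radians(a))])
for a0,s in((-97.4,1.5),(-82.4,1)): print([[-0.6,*(P(a0+s*k)-P(a0)).round(1).tolist(),0,0] for k in range(1,11)])
E
```

```text
hub [0.5843 0.0294 0.078 ] 0.0 17.0
face [ 0.6428 -0.0426  0.053 ] 92.8 -33.9
lug [ 0.638 -0.045  0.053] 91.7 -37.2
tip [ 0.6659 -0.007   0.047 ] 89.3 -7.0
tipend [ 0.6665 -0.0092  0.045 ] 90.8 -8.2
-97.57923775225524 0.08915141562231595
[[-0.6, -0.3, 2.3, 0, 0], [-0.6, -0.5, 4.7, 0, 0], [-0.6, -0.6, 7.0, 0, 0], [-0.6, -0.7, 9.4, 0, 0], [-0.6, -0.7, 11.7, 0, 0], [-0.6, -0.7, 14.1, 0, 0], [-0.6, -0.6, 16.5, 0, 0], [-0.6, -0.5, 18.8, 0, 0], [-0.6, -0.2, 21.2, 0, 0], [-0.6, 0.0, 23.5, 0, 0]]
[[-0.6, 0.2, 1.6, 0, 0], [-0.6, 0.5, 3.1, 0, 0], [-0.6, 0.7, 4.7, 0, 0], [-0.6, 1.0, 6.2, 0, 0], [-0.6, 1.4, 7.7, 0, 0], [-0.6, 1.7, 9.3, 0, 0], [-0.6, 2.1, 10.8, 0, 0], [-0.6, 2.5, 12.3, 0, 0], [-0.6, 3.0, 13.8, 0, 0], [-0.6, 3.4, 15.3, 0, 0]]
```

jog_arm([
  [-0.6,-0.3,2.3,0,0],
  [-0.6,-0.5,4.7,0,0],
  [-0.6,-0.6,7.0,0,0],
  [-0.6,-0.7,9.4,0,0],
  [-0.6,-0.7,11.7,0,0],
  [-0.6,-0.7,14.1,0,0],
  [-0.6,-0.6,16.5,0,0],
  [-0.6,-0.5,18.8,0,0],
  [-0.6,-0.2,21.2,0,0],
  [-0.6,0.0,23.5,0,0],
])

```text
time: 14.2
eef_pos: [0.5691, -0.0586, 0.275]
eef_rot: [[0.287, 0.958, 0.0], [0.958, -0.287, 0.001], [0.001, -0.0, -1.0]]
ft_force: [-1.7, 5.8, 8.7]
width: 0.0235
grasp_force: 25.0
```

jog_arm([
  [-0.6,0.2,1.2,0,0],
  [-0.6,0.4,2.4,0,0],
  [-0.6,0.6,3.6,0,0],
  [-0.6,0.8,4.8,0,0],
  [-0.6,1,6,0,0],
  [-0.6,1.2,7,0,0],
  [-0.6,1.4,8,0,0],
  [-0.6,1.4,8,0,0],
])

```text
time: 14.87
eef_pos: [0.5772, -0.0595, 0.2751]
eef_rot: [[0.287, 0.958, 0.001], [0.958, -0.287, 0.001], [0.001, 0.0, -1.0]]
ft_force: [-1.0, 6.2, 7.0]
width: 0.0234
grasp_force: 25.0
```

jog_arm([
  [-0.6,0.25,1,0,0],
  [-0.6,0.5,2,0,0],
  [-0.6,0.75,3,0,0],
  [-0.6,1,4,0,0],
  [-0.6,1,4,0,0],
])

```text
time: 15.28
eef_pos: [0.5812, -0.0597, 0.2751]
eef_rot: [[0.287, 0.958, 0.0], [0.958, -0.287, 0.001], [0.001, 0.0, -1.0]]
ft_force: [-1.7, 5.8, 7.8]
width: 0.0232
grasp_force: 25.0
```

jog_arm([
  [-0.6,0.3,1,0,0],
  [-0.6,0.6,2,0,0],
  [-0.6,0.6,2,0,0],
])

```text
time: 15.53
eef_pos: [0.5833, -0.0597, 0.2751]
eef_rot: [[0.287, 0.958, 0.0], [0.958, -0.287, 0.001], [0.001, -0.0, -1.0]]
ft_force: [-2.5, 5.6, 7.6]
width: 0.0237
grasp_force: 25.0
```

jog_arm([
  [-0.6,0.3,0.8,0,0],
  [-0.6,0.6,1.6,0,0],
  [-0.6,0.6,1.6,0,0],
])

```text
time: 15.78
eef_pos: [0.585, -0.0597, 0.2751]
eef_rot: [[0.287, 0.958, 0.0], [0.958, -0.287, 0.001], [0.001, -0.0, -1.0]]
ft_force: [-2.0, 5.2, 7.2]
width: 0.0233
grasp_force: 25.0
```

jog_arm([
  [-0.6,0.25,0.7,0,0],
  [-0.6,0.5,1.4,0,0],
  [-0.6,0.5,1.4,0,0],
])

```text
time: 16.03
eef_pos: [0.586, -0.0596, 0.2751]
eef_rot: [[0.287, 0.958, -0.002], [0.958, -0.287, 0.001], [0.0, -0.002, -1.0]]
ft_force: [-6.0, 4.8, 9.7]
width: 0.0235
grasp_force: 25.0
```

jog_arm([
  [-0.6,0.2,0.5,0,0],
  [-0.6,0.2,0.5,0,0],
  [-0.6,0.2,0.5,0,0],
  [-0.6,0.2,0.5,0,0],
])

```text
time: 16.37
eef_pos: [0.5862, -0.0596, 0.2751]
eef_rot: [[0.287, 0.958, -0.003], [0.958, -0.287, 0.001], [0.0, -0.003, -1.0]]
ft_force: [-7.2, 4.6, 11.7]
width: 0.0233
grasp_force: 25.0
```

jog_arm([
  [-0.6,0.2,0.6,0,0],
  [-0.6,0.2,0.6,0,0],
  [-0.6,0.3,1.1,0,0],
  [-0.6,0.3,1.1,0,0],
  [-0.6,0.3,1.1,0,0],
])

```text
time: 16.78
eef_pos: [0.5868, -0.0596, 0.275]
eef_rot: [[0.287, 0.958, -0.005], [0.958, -0.287, 0.001], [-0.0, -0.005, -1.0]]
ft_force: [-11.1, 4.8, 14.6]
width: 0.0232
grasp_force: 25.0
```

jog_arm([
  [-0.6,0,0,0,0],
  [-0.6,0,0,0,0],
  [-0.6,0,0,0,0],
  [-0.6,0,-1,0,0],
  [-0.6,0,-1,0,0],
])

```text
time: 17.2
eef_pos: [0.5863, -0.0595, 0.275]
eef_rot: [[0.287, 0.958, -0.003], [0.958, -0.287, 0.001], [-0.0, -0.003, -1.0]]
ft_force: [-7.0, 5.0, 10.3]
width: 0.0233
grasp_force: 25.0
```

jog_arm([
  [0.2,0,0,0,0],
  [0.2,0,0,0,0],
  [0.2,0,0,0,0],
  [0.2,0,0,0,0],
  [0.2,0,0,-15,0],
  [0.2,0,0,-45,0],
  [0.2,0,0,-80,0],
  [0.2,-20,0,-120,0],
  [0.2,-20,0,-130,0],
  [0.2,-20,0,-130,0],
])

```text
time: 18.03
eef_pos: [0.5824, -0.0801, 0.4095]
eef_rot: [[0.288, 0.958, 0.009], [0.958, -0.288, -0.003], [-0.0, 0.009, -1.0]]
ft_force: [0.3, 0.5, -0.1]
width: 0.0525
grasp_force: 0.0
```

```bash
python3 - <<'E'
from h import *
grab('wrist','w5')
a=cv2.imread('pics/w5.png');cv2.imwrite('pics/w5b.png',cv2.resize(a,(800,600),interpolation=3))
E
```

```text
(no output)
```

View pics/w5b.png

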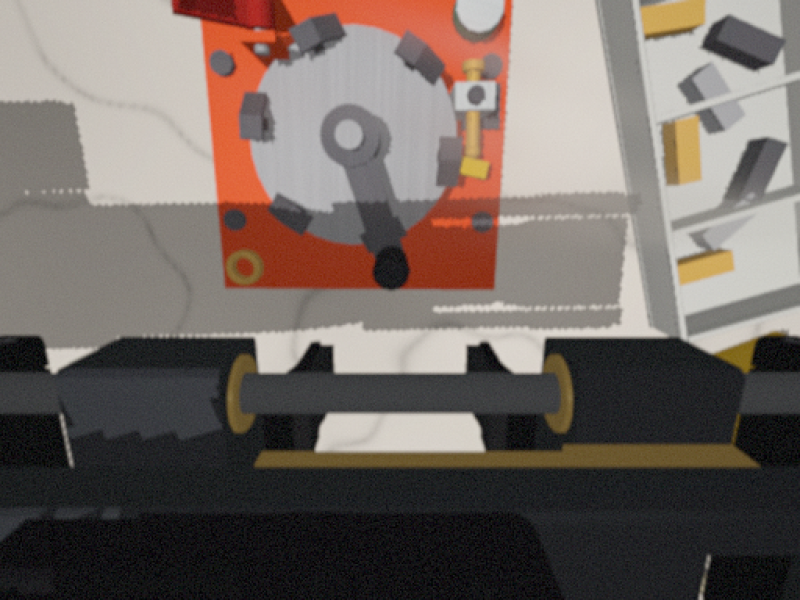

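The lug at (475,168) sits against the screw tip at (473,157), the pawl is flipped back, and the gripper is clear. Handing in.

```bash
python3 -c "
from workcell import robot
print(robot.finish_job())"
```

```text
the job is handed in; nothing more can be done
None
```

The job is handed in, though no verdict came back: the pawl is flipped back clear of the teeth, the lug rests on the stop screw after an 11 N press at the knob, and the gripper is off the winch, at about 18 s of the 72 s allowed.

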